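# Put the lathe tools back in their fitted holders

## Task

Take the four lathe tools (spur centre, live centre, drill chuck, screw chuck) one by one from the lathe-side stand and put each into the holder on the cleat rack whose recess fits its head: the narrowest head in the smallest recess, and so on up to the widest. Keep them upright, lower each one gently until its head sits fully home in its recess, and leave the bowl blank and the chuck key where they lie.

Things in the scene. Friction and masses are not known exactly. Their poses are not given: they have to be found in the camera images.
- spur_centre: spur drive centre: steel cylinder, diameter 34, 42 high, topped by four short prongs and a point (58 in all). mm. Origin: centre of the head's underside, 90 above the table at the start; z up. Its tapered shank (diameter 18 to 10) reaches 66 below. grip the cylinder 26 to 38 above the origin. 0.34 kg. Stands in one of 4 equal bores, 82 apart in a row, of a fixed stand (84 wide, top at 90)
- live_centre: live centre: steel cylinder, diameter 44, 46 high, topped by a pointed cone (72 in all). mm. Origin: centre of the head's underside, 90 above the table at the start; z up. Its tapered shank (diameter 18 to 10) reaches 66 below. grip the cylinder 26 to 40 above the origin. 0.55 kg. Stands in one of 4 equal bores, 82 apart in a row, of a fixed stand (84 wide, top at 90)
- drill_chuck: drill chuck: dark ribbed cylinder, diameter 54, 50 high, topped by a tapering nose with three jaws (85 in all). mm. Origin: centre of the head's underside, 90 above the table at the start; z up. Its tapered shank (diameter 18 to 10) reaches 66 below. grip the ribbed sleeve 26 to 42 above the origin. 0.72 kg. Stands in one of 4 equal bores, 82 apart in a row, of a fixed stand (84 wide, top at 90)
- screw_chuck: screw chuck: steel disc, diameter 64, 14 thick, with an upright wood screw of diameter 12 (68 in all). mm. Origin: centre of the head's underside, 90 above the table at the start; z up. Its tapered shank (diameter 18 to 10) reaches 66 below. grip the screw 38 to 50 above the origin. 0.48 kg. Stands in one of 4 equal bores, 82 apart in a row, of a fixed stand (84 wide, top at 90)
- holder_42: fixed plywood holder with the smallest recess, hung in a row of four (90 apart, any order) on the cleat rack. mm. 60 along the row (y) by 88; round recess of diameter 42, 5 deep, in its top (95 above the table), with a through bore of diameter 26, open below. Origin: centre of the recess floor, where the tool's origin comes to lie; z up; back board at x 61, no higher
- holder_52: fixed plywood holder with the second smallest recess, hung in a row of four (90 apart, any order) on the cleat rack. mm. 68 along the row (y) by 88; round recess of diameter 52, 5 deep, in its top (95 above the table), with a through bore of diameter 26, open below. Origin: centre of the recess floor, where the tool's origin comes to lie; z up; back board at x 61, no higher
- holder_62: fixed plywood holder with the second largest recess, hung in a row of four (90 apart, any order) on the cleat rack. mm. 77 along the row (y) by 88; round recess of diameter 62, 5 deep, in its top (95 above the table), with a through bore of diameter 26, open below. Origin: centre of the recess floor, where the tool's origin comes to lie; z up; back board at x 61, no higher
- holder_72: fixed plywood holder with the largest recess, hung in a row of four (90 apart, any order) on the cleat rack. mm. 86 along the row (y) by 88; round recess of diameter 72, 5 deep, in its top (95 above the table), with a through bore of diameter 26, open below. Origin: centre of the recess floor, where the tool's origin comes to lie; z up; back board at x 61, no higher
- bowl_blank: bystander: loose round blank of brown wood, diameter 90, 45 mm high, on the bench to the left; origin: centre of its underside
- chuck_key: bystander: loose T-shaped steel chuck key, 110 by 105 mm, 15 mm thick, lying on the bench to the right; origin: middle of its shaft, on the bench
Things that resemble listed ones, but are neither listed nor needed, are in the scene too. Leave any orange or purple look-alike of the screw_chuck alone.

How it is judged:
At the end, for the whole second after the job is handed in: Each of the four tools stands upright (within 3.4 degrees) and at rest in the holder that fits it: axis within 7 mm of the holder's axis, head resting on the recess floor (within 3 mm above) (horizontal distance between spur_centre and holder_42 below 0.007 m and z of spur_centre in the frame of holder_42 between -0.004 and 0.003 m and angle between each of spur_centre, live_centre, drill_chuck, screw_chuck's own z axis and vertical below 0.06 rad and linear speed of each of spur_centre, live_centre, drill_chuck, screw_chuck below 0.02 m/s and angular speed of each of spur_centre, live_centre, drill_chuck, screw_chuck below 0.2 rad/s and horizontal distance between live_centre and holder_52 below 0.007 m and z of live_centre in the frame of holder_52 between -0.004 and 0.003 m and horizontal distance between drill_chuck and holder_62 below 0.007 m and z of drill_chuck in the frame of holder_62 between -0.004 and 0.003 m and horizontal distance between screw_chuck and holder_72 below 0.007 m and z of screw_chuck in the frame of holder_72 between -0.004 and 0.003 m); the robot touches nothing.
It fails at once if a tool is dropped into its holder (faster than 0.6 m/s there) instead of being lowered ((horizontal distance between spur_centre and holder_42 below 0.012 m and z of spur_centre in the frame of holder_42 below 0.05 m and linear speed of spur_centre above 0.6 m/s) or (horizontal distance between live_centre and holder_52 below 0.012 m and z of live_centre in the frame of holder_52 below 0.05 m and linear speed of live_centre above 0.6 m/s) or (horizontal distance between drill_chuck and holder_62 below 0.012 m and z of drill_chuck in the frame of holder_62 below 0.05 m and linear speed of drill_chuck above 0.6 m/s) or (horizontal distance between screw_chuck and holder_72 below 0.012 m and z of screw_chuck in the frame of holder_72 below 0.05 m and linear speed of screw_chuck above 0.6 m/s)).
It fails at once if a tool is tipped over (more than 40 degrees) or falls (angle between any of spur_centre, live_centre, drill_chuck, screw_chuck's own z axis and vertical above 0.7 rad or height (world z) of any of spur_centre, live_centre, drill_chuck, screw_chuck below 0.07 m).
It fails at once if the bowl blank is pushed more than 30 mm (distance of bowl_blank from where it was at the start of the episode above 0.03 m).
It fails at once if the chuck key is pushed more than 30 mm (distance of chuck_key from where it was at the start of the episode above 0.03 m).
It also fails if it takes over 102 s, if anything falls off the work surface, if the arm or the gripper's body presses on something with over 40 N, if the wrist force passes 120 N, or if a joint passes its speed limit or range.

## Robot

A 6-joint arm with a two-finger parallel gripper is mounted at the origin on the work surface. World frame = base frame: x ahead of the robot, y to its left, z up, the work surface at z = 0. Lengths are in m, angles in rad, forces in N, time in s.
With the tool pointing down it reaches from about 0.3 to 0.875 m from the base axis. Payload 6.4 kg.
Tool frame: the origin (TCP) lies at the very end of the fingers, on their centre line; the grasp point (between the pads) lies 19 mm behind it (hold_point_z is the x of the grasp point in the tool frame, in m); x points along the fingers, z is the direction in which the jaws open and shut, and the axes are right-handed (so a half turn about x gives the same grasp; the last joint's range is limited). The gripper opens to 85 mm and grips with 20 to 120 N. Pads are 22 mm wide; open, the fingers measure 114 mm over their backs; the gripper's body (76 mm by 85 mm) begins 54 mm behind the grasp point. The pads swing forward as they close: fully open they stand 13 mm farther back than shut.
Start: joints at [0.922, 0.181, 1.607, -0, 1.354, -0.206], TCP at [0.246, 0.52, 0.231] pointing down, gripper open.
Joint ranges: [-2.99, 2.99], [-0.89, 2.07], [0.3, 2.58], [-1.14, 4.28], [0, 2.63], [-3.12, 3.12]. Speed limits (rad/s): [2.57, 2.57, 3.01, 3.14, 3.14, 3.14].

## Interface

Orientations are given as a 3x3 rotation matrix whose columns are the frame's x, y, z axes.
In Python, from plant import get_obs, get_image, camera_model, job_done, masks_of, place_of, hold_point_z gives the robot as it stands.
- The arm moves only by the tool jog_arm, never from a script. Its argument "targets" is text: rows parted by semicolons, each of 6 numbers parted by spaces: the shift along the tool's x, y, z scaled (see below), then the turn, a rotation vector about the tool's x, y, z scaled (see below). In form: dx dy dz ax ay az; .... A call has 1 to 20 rows; each row shifts and turns the commanded pose from where the row before left it, along the tool's axes as they then stand; what a row does not reach is not made up. The controller multiplies each number of a shift by 0.2 m and each number of a turn by 90 degrees. A row lasts 1/8 s, in which the tool goes at most 62.5 mm and 10.7 degrees, less where a joint would pass 70% of its speed; a pose out of reach is approached as far as the arm can. A call with a number of a shift or a turn outside -1 to 1 is refused whole. A call with a gripper value outside its range is refused whole. "claw" is the opening, from -1 (shut) to 1 (fully open), set as the call begins (left out, the last holds). The fingers move at their own pace and stop on an object; the grip force is fixed at half the most. Time passes only in rows, so rows that do not move let the fingers close. It gives the time, the measured TCP pose, the force and the opening at its end, in the units of the state.
- get_obs(): the state, without advancing time (a new reading comes with each control period).
- get_image(name): name is "scene" or "side" or "wrist"; returns the picture (480x640x3 uint8, red, green, blue); there is no depth.
- camera_model(name): a dict with "camera_matrix" (3x3 intrinsics, pixels), "pose" (4x4, takes a point from camera to world coordinates). Camera axes: x right, y down, z forward; pixel columns grow to the right and rows downward; lengths in m; the calibration is good to about 2 mm. The wrist camera is an equidistant fisheye: a pixel r from the principal point sees the ray r / f radians off the axis. A picture is of the moment at which its call begins: read the wrist's pose just before it. camera_model takes no time and is no camera call; for the wrist camera it gives the pose at the moment of the call.
- job_done(): hands the job in, once; it reports no verdict.
Trained networks look in the newest picture that a camera, given by its name, has taken for a name from the list of things; names that differ only in an ending like _2 or _b are one class to them, and where a whole thing is asked for, a point or a joint stands for the part that bears it (a point fixed in the world has none). Each returns a list of dicts, best first, with "confidence" (0 to 1); they miss things now and then, are a little off and sometimes report something else, mostly with a low value. They report only what shows in the picture. A call takes as long as a camera call. They do not tell look-alikes from the thing itself.
- masks_of(name, camera): "region" (480x640 bool, what is visible of it) and "pixel" ([column, row] in pixels, amid what is visible of it).
- place_of(name, camera): "pixel" ([column, row] in pixels: a listed point, or the origin of a listed thing).
The state is a dict: "time_s": time; "joint_positions": joint angles; "qvel": joint speeds; "joint_efforts": joint torques, N m; "position": TCP position; "ee_rot": TCP orientation; "wrist_force": force on the tool from outside, world axes, zero at the start; "wrist_torque": the same for the moment, N m; "finger_gap": finger opening in m.
Only numpy, scipy, OpenCV 4.12 (cv2) and the standard library are available. Lean on these libraries where they do the work, as an engineer would, in place of code of your own. Each camera call takes 0.05 s, during which the arm holds its last target.

## Working session

There is one attempt and no reset: what is moved stays moved. The work goes in short steps, Python scripts to look and compute and a tool call to move; the robot and the scene stay as the last step left them, time stands still between calls to the robot, and variables do not carry over. Pictures are saved under pics/ and viewed, and the job is handed in when it is done.

Besides the shell and the picture viewer there is one more tool, called after ">>>" as name(argument=value, ...), one argument or row to a line, values as JSON. jog_arm: Moves the arm, as the interface text tells. Its arguments: {"type":"object","properties":{"targets":{"type":"string"},"claw":{"type":"number"}},"required":["targets"]}

```bash
mkdir -p pics; ls; python3 - <<'E'
from plant import *
import cv2,numpy as np
o=get_obs(); print({k:np.round(v,3).tolist() for k,v in o.items()}); print(hold_point_z)
for n in ["scene","side","wrist"]:
    im=get_image(n); cv2.imwrite(f"pics/{n}0.png",im[:,:,::-1])
    m=camera_model(n); print(n,np.round(m["camera_matrix"],1).tolist(),np.round(m["pose"],3).tolist())
E
```

```text
pics
{'time_s': 0.0, 'joint_positions': [0.922, 0.182, 1.608, 0.0, 1.354, -0.206], 'qvel': [-0.001, -0.0, 0.0, 0.0, -0.0, 0.0], 'joint_efforts': [-0.001, -44.486, -35.134, -0.0, 0.009, -0.0], 'position': [0.246, 0.519, 0.23], 'ee_rot': [[-0.001, -0.904, 0.428], [-0.001, 0.428, 0.904], [-1.0, 0.0, -0.002]], 'wrist_force': [0.253, -0.422, 0.122], 'wrist_torque': [0.023, 0.012, -0.01], 'finger_gap': 0.086}
-0.0187
scene [[440.4, 0.0, 315.1], [0.0, 440.4, 238.9], [0.0, 0.0, 1.0]] [[-0.093, 0.75, -0.655, 1.26], [0.996, 0.076, -0.054, 0.041], [0.01, -0.657, -0.754, 0.843], [0.0, 0.0, 0.0, 1.0]]
side [[591.8, 0.0, 323.5], [0.0, 591.8, 236.9], [0.0, 0.0, 1.0]] [[0.913, -0.269, 0.307, 0.239], [-0.408, -0.56, 0.721, -0.946], [-0.022, -0.783, -0.621, 0.892], [0.0, 0.0, 0.0, 1.0]]
wrist [[371.6, 0.0, 316.5], [0.0, 371.6, 239.6], [0.0, 0.0, 1.0]] [[0.429, 0.87, 0.243, 0.184], [0.904, -0.412, -0.117, 0.549], [-0.001, 0.27, -0.963, 0.372], [0.0, 0.0, 0.0, 1.0]]
```

View pics/scene0.png

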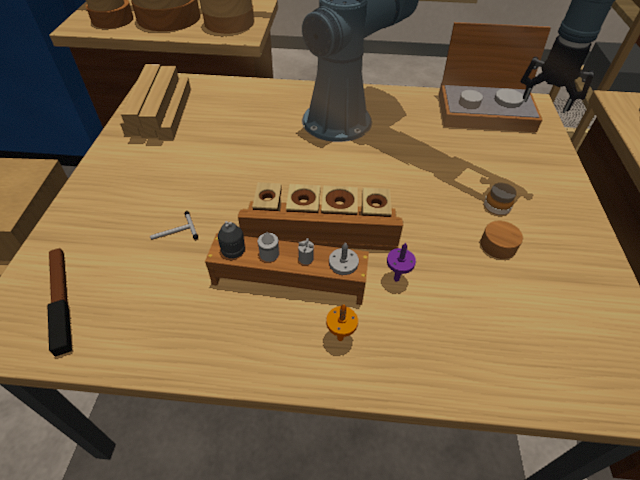

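View pics/side0.png

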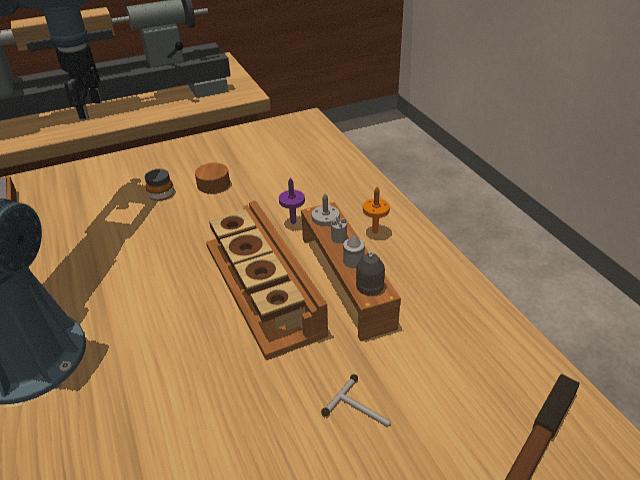

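View pics/wrist0.png

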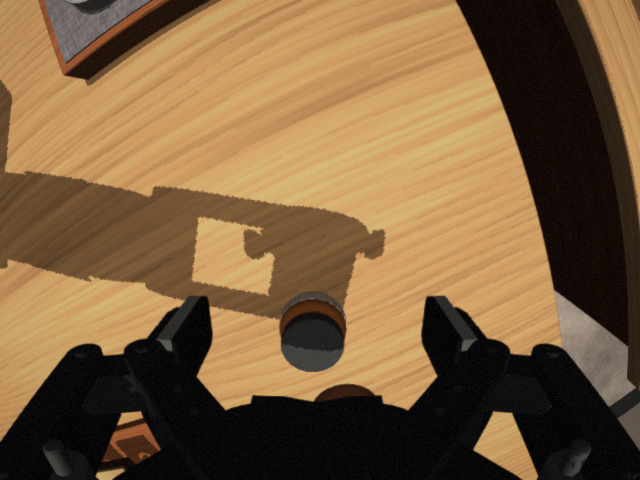

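```bash
cat > h.py <<'E'
from plant import *
import cv2,numpy as np
np.set_printoptions(precision=4,suppress=True)
def ray(cam,px,m=None):
    m=m or camera_model(cam); K=m["camera_matrix"];T=m["pose"]
    d=np.array([(px[0]-K[0,2])/K[0,0],(px[1]-K[1,2])/K[1,1],1.])
    if cam=="wrist":
        r=np.hypot(d[0],d[1]); d=np.array([d[0]/r*np.sin(r),d[1]/r*np.sin(r),np.cos(r)])
    return T[:3,3],T[:3,:3]@d
def at_z(cam,px,z,m=None):
    o,d=ray(cam,px,m); return o+d*(z-o[2])/d[2]
E
python3 - <<'E'
from h import *
for c in ["scene","side"]:
    im=get_image(c)
    if c=="scene": cr=im[170:370,190:440]
    else: cr=im[150:350,200:420]
    cv2.imwrite(f"pics/{c}crop.png",cv2.resize(cr,(800,600) if False else None,fx=3,fy=3,interpolation=cv2.INTER_CUBIC)[:,:,::-1])
    for n in ["spur_centre","live_centre","drill_chuck","screw_chuck","holder_42","holder_52","holder_62","holder_72","bowl_blank","chuck_key"]:
        z=0.09 if n[0] not in "bc" else 0
        for r in place_of(n,c)[:4]:
            print(c,n,np.round(r["pixel"],1),round(r["confidence"],2),at_z(c,r["pixel"],z)[:2])
E
```

```text
scene spur_centre [307.5 258.6] 0.8 [ 0.6641 -0.0241]
scene live_centre [266.7 255.8] 0.8 [ 0.6653 -0.1139]
scene drill_chuck [236.4 250. ] 0.63 [ 0.6557 -0.1833]
scene screw_chuck [400.2 261.6] 0.74 [0.6521 0.1776]
scene screw_chuck [341.3 321.9] 0.69 [0.8143 0.058 ]
scene screw_chuck [338.9 199.5] 0.28 [0.4714 0.0335]
scene holder_42 [340.9 201.1] 0.96 [0.4766 0.0387]
scene holder_42 [303.4 202.7] 0.92 [ 0.4916 -0.0522]
scene holder_42 [379. 200.] 0.65 [0.463 0.132]
scene holder_42 [265.8 198.3] 0.58 [ 0.4857 -0.1461]
scene holder_52 [340.9 201.1] 0.96 [0.4766 0.0387]
scene holder_52 [303.4 202.7] 0.92 [ 0.4916 -0.0522]
scene holder_52 [379. 200.] 0.65 [0.463 0.132]
scene holder_52 [265.8 198.3] 0.58 [ 0.4857 -0.1461]
scene holder_62 [340.9 201.1] 0.96 [0.4766 0.0387]
scene holder_62 [303.4 202.7] 0.92 [ 0.4916 -0.0522]
scene holder_62 [379. 200.] 0.65 [0.463 0.132]
scene holder_62 [265.8 198.3] 0.58 [ 0.4857 -0.1461]
scene holder_72 [340.9 201.1] 0.96 [0.4766 0.0387]
scene holder_72 [303.4 202.7] 0.92 [ 0.4916 -0.0522]
scene holder_72 [379. 200.] 0.65 [0.463 0.132]
scene holder_72
[... 892 characters left out ...]
 [275.  296.7] 0.83 [ 0.474  -0.1446]
side holder_52 [242.5 247.8] 0.69 [0.4631 0.0261]
side holder_52 [230.8 225.2] 0.68 [0.4641 0.1143]
side holder_52 [260.8 271.2] 0.59 [ 0.4737 -0.0623]
side holder_62 [275.  296.7] 0.83 [ 0.474  -0.1446]
side holder_62 [242.5 247.8] 0.69 [0.4631 0.0261]
side holder_62 [230.8 225.2] 0.68 [0.4641 0.1143]
side holder_62 [260.8 271.2] 0.59 [ 0.4737 -0.0623]
side holder_72 [275.  296.7] 0.83 [ 0.474  -0.1446]
side holder_72 [242.5 247.8] 0.69 [0.4631 0.0261]
side holder_72 [230.8 225.2] 0.68 [0.4641 0.1143]
side holder_72 [260.8 271.2] 0.59 [ 0.4737 -0.0623]
side bowl_blank [214.3 180.8] 0.87 [0.5082 0.4501]
side chuck_key [362.1 408.5] 0.78 [ 0.5414 -0.3875]
```

View pics/scenecrop.png

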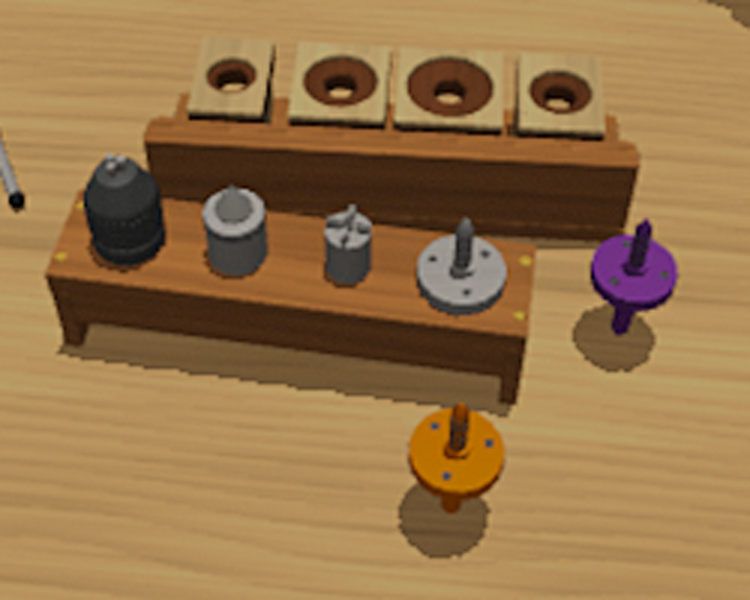

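View pics/sidecrop.png

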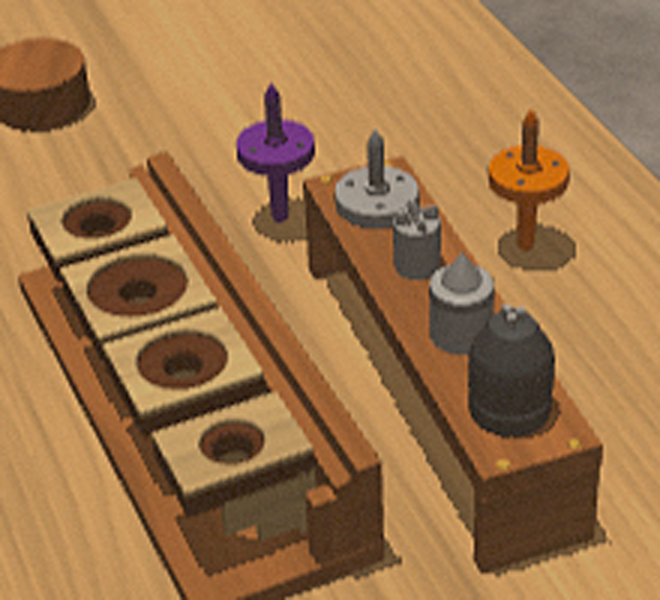

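Candidates for the screw chuck in the scene view: grey (344,261) in the stand, purple (401,261) and orange (342,321). The grey one is the target because it stands in the stand, and the crop confirms this. Left to right in the stand are the drill chuck (231,240), live centre (268,247), spur centre (306,251) and screw chuck. The holder sizes read left to right as 42, 62, 72, 52. Next I'll move the wrist camera above to measure.

>>> jog_arm(
  targets="-0.07 0 0 0.1027 0 0;-0.07 0 0 0.1027 0 0;-0.07 0 0 0.1027 0 0;-0.07 0 0 0.1027 0 0;-0.07 0 0 0.1027 0 0;-0.07 0 0 0.1027 0 0;-0.07 0 0 0.1027 0 0;0 -0.22 0.12 0 0 0;0 -0.22 0.12 0 0 0;0 -0.22 0.12 0 0 0;0 -0.22 0.12 0 0 0;0 -0.22 0.12 0 0 0;0 -0.22 0.12 0 0 0;0 -0.22 0.12 0 0 0;0 -0.22 0.12 0 0 0;0 -0.22 0.12 0 0 0;0 -0.22 0.12 0 0 0;0 -0.22 0.12 0 0 0;0 -0.22 0.12 0 0 0;0 -0.22 0.12 0 0 0",
  claw=1,
)

```text
time_s: 3.75
position: [0.5583, -0.0544, 0.3294]
ee_rot: [[0.0, 0.001, 1.0], [0.0, 1.0, -0.001], [-1.0, 0.0, 0.0]]
wrist_force: [0.4, 0.1, 0.6]
finger_gap: 0.0852
```

```bash
python3 - <<'E'
from h import *
o=get_obs();print(o["time_s"],o["position"],o["ee_rot"],o["finger_gap"])
m=camera_model("wrist");im=get_image("wrist");cv2.imwrite("pics/w1.png",im[:,:,::-1])
print(m["pose"])
for n in ["spur_centre","live_centre","drill_chuck","screw_chuck","holder_42"]:
    for r in place_of(n,"wrist")[:4]:
        print(n,np.round(r["pixel"],1),round(r["confidence"],2),at_z("wrist",r["pixel"],.09,m)[:2])
E
```

```text
3.75 [ 0.5583 -0.0544  0.3294] [[ 0.0004  0.0014  1.    ]
 [ 0.      1.     -0.0014]
 [-1.      0.      0.0004]] 0.08524117594019938
[[ 1.     -0.0017  0.0006  0.5575]
 [-0.0015 -0.963  -0.2695  0.0139]
 [ 0.0011  0.2695 -0.963   0.471 ]
 [ 0.      0.      0.      1.    ]]
spur_centre [413.8 182.5] 0.83 [ 0.6602 -0.0304]
live_centre [408.2 253.1] 0.96 [ 0.6585 -0.1082]
drill_chuck [399.2 321. ] 0.79 [ 0.6548 -0.1922]
drill_chuck [239.4 207.2] 0.37 [ 0.4763 -0.057 ]
screw_chuck [521.6 110.5] 0.87 [0.7876 0.0571]
screw_chuck [423.4 104. ] 0.66 [0.6686 0.0529]
holder_42 [247.1 288.1] 0.77 [ 0.4796 -0.1492]
holder_42 [231.6 122.3] 0.75 [0.4708 0.0325]
holder_42 [237.9 203.6] 0.59 [ 0.4749 -0.0531]
holder_42 [231.1  38.4] 0.56 [0.4701 0.1227]
```

View pics/w1.png

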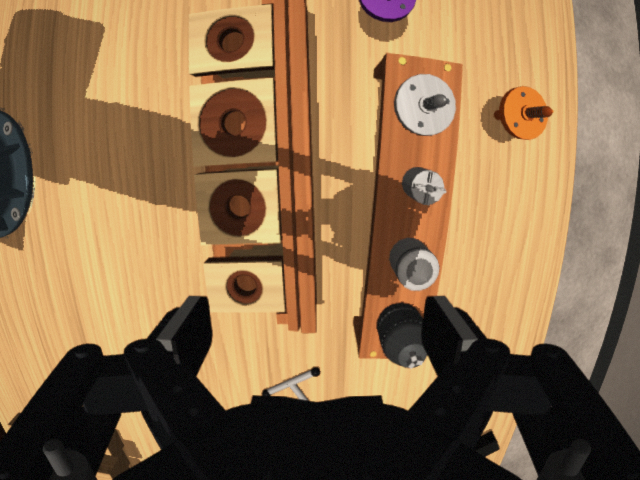

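```bash
cat > rec.py <<'E'
from h import *
from scipy.optimize import least_squares
def circ(P):
    f=lambda q:np.hypot(P[:,0]-q[0],P[:,1]-q[1])-q[2]
    s=least_squares(f,[*P.mean(0),.03],loss="soft_l1",f_scale=.001); return s.x,np.sqrt(np.mean(s.fun**2))
def recess(im,m,tag):
    f=im.astype(float)+1; ratio=f[:,:,2]/f[:,:,0]
    for seed in []: pass
    return ratio
if __name__=="__main__":
    m=camera_model("wrist");im=get_image("wrist")
    f=im.astype(float)+1; ratio=f[:,:,2]/f[:,:,0]
    v=np.clip(ratio*255,0,255).astype(np.uint8); cv2.imwrite("pics/ratio1.png",v)
    for p in [(220,12),(220,100),(245,205),(265,270),(205,280),(232,38),(210,125),(225,208),(245,275),(440,100),(410,85),(390,90)]: print(p,im[p[1],p[0]],round(ratio[p[1],p[0]],2))
E
python3 rec.py
```

```text
(220, 12) [228 191 131] 0.58
(220, 100) [108  54  34] 0.32
(245, 205) [110  63  36] 0.33
(265, 270) [236 209 143] 0.61
(205, 280) [233 189 125] 0.54
(232, 38) [95 56 32] 0.34
(210, 125) [118  62  38] 0.33
(225, 208) [52 27 15] 0.3
(245, 275) [110  57  36] 0.33
(440, 100) [95 91 86] 0.91
(410, 85) [215 207 197] 0.92
(390, 90) [196 118  69] 0.36
```

View pics/ratio1.png

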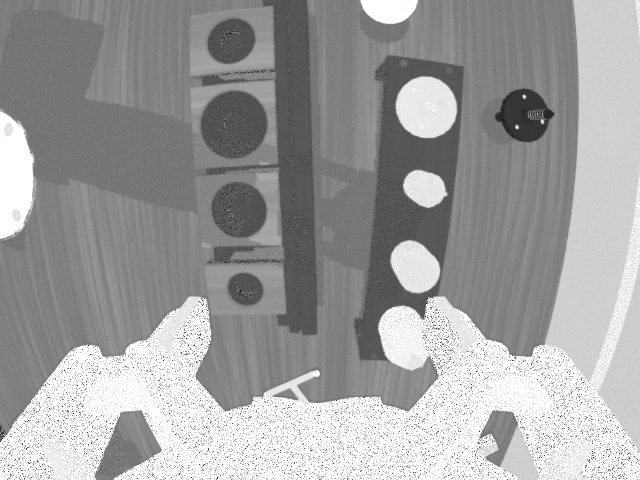

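```bash
cat > fit.py <<'E'
from rec import *
from scipy.optimize import minimize
G={"spur_centre":[(0,17),(42,17)],"live_centre":[(0,22),(46,22),(72,.5)],"drill_chuck":[(0,27),(50,27),(85,8)],"screw_chuck":[(0,32),(14,32)]}
def proj(m,P):
    T=m["pose"];K=m["camera_matrix"];c=(P-T[:3,3])@T[:3,:3]
    r=np.hypot(c[:,0],c[:,1]);th=np.arctan2(r,c[:,2]);s=th/np.maximum(r,1e-9)
    return np.c_[c[:,0]*s*K[0,0]+K[0,2],c[:,1]*s*K[1,1]+K[1,2]]
def sil(m,name,x,y,z0=.09):
    a=np.linspace(0,2*np.pi,40)
    pts=np.vstack([np.c_[x+r/1e3*np.cos(a),y+r/1e3*np.sin(a),np.full(40,z0+h/1e3)] for h,r in G[name]])
    h=cv2.convexHull((proj(m,pts)*16).astype(np.int32)); I=np.zeros((480,640),np.uint8)
    cv2.fillPoly(I,[h],255,cv2.LINE_AA,4); return I/255.
def recesses(ratio,m,show=True):
    d=cv2.medianBlur((np.clip(ratio,0,1)*255).astype(np.uint8),5)
    out=[]
    b=(d<0.44*255).astype(np.uint8)
    n,L,S,C=cv2.connectedComponentsWithStats(b)
    for i in range(1,n):
        if 300<S[i,4]<9000:
            c=max(cv2.findContours((L==i).astype(np.uint8),cv2.RETR_EXTERNAL,cv2.CHAIN_APPROX_NONE)[0],key=len)[:,0]
            P=np.array([at_z("wrist",p,.095,m)[:2] for p in c]); q,e=circ(P)
            if e<.002: out.append(q); print("recess px",C[i],"xy",q[:2],"diam",q[2]*2e3,"rms",e*1e3)
    return out
def tool(ratio,m,name,x0,y0,z0=.09):
    M=((ratio>.7)).astype(np.uint8); M=cv2.medianBlur(M,5).astype(float)
    w=cv2.dilate(sil(m,name,x0,y0,z0),np.ones((25,25)))>0
    f=lambda q:np.sum(np.abs(sil(m,name,q[0],q[1],z0)-M)[w])
    s=minimize(f,[x0,y0],method="Nelder-Mead",options=dict(initial_simplex=[[x0,y0],[x0+.008,y0],[x0,y0+.008]],xatol=1e-4))
    print(name,s.x,"resid",s.fun,"of",M[w].sum()); return s.x
E
python3 - <<'E'
from fit import *
m=camera_model("wrist");im=get_image("wrist");f=im.astype(float)+1;ratio=f[:,:,2]/f[:,:,0]
R=recesses(ratio,m)
t={}
for n,x,y in [("spur_centre",.66,-.03),("live_centre",.656,-.11),("drill_chuck",.653,-.192),("screw_chuck",.665,.05)]: t[n]=tool(ratio,m,n,x,y)
v=list(t.values())
for a,b in [("screw_chuck","spur_centre"),("spur_centre","live_centre"),("live_centre","drill_chuck")]:
  d=t[a]-t[b];print(np.linalg.norm(d),np.degrees(np.arctan2(-d[0],d[1])))
R=sorted(R,key=lambda q:q[1])
for a,b in zip(R[1:],R): d=(a-b)[:2];print(np.linalg.norm(d),np.degrees(np.arctan2(-d[0],d[1])))
E
```

```text
recess px [230.8052  40.7956] xy [0.4693 0.1216] diam 48.767857168935755 rms 0.32231304922729437
recess px [233.5745 124.4201] xy [0.4721 0.0327] diam 68.89958327327378 rms 0.297909486561677
recess px [238.2626 209.6957] xy [ 0.4745 -0.0565] diam 58.60906142289628 rms 0.3951580736287662
recess px [244.953  288.7648] xy [ 0.477  -0.1456] diam 38.64039097029316 rms 0.3493337853483668
spur_centre [ 0.6635 -0.0309] resid 191.89803921568628 of 1168.0
live_centre [ 0.6593 -0.1126] resid 326.0627450980393 of 1978.0
drill_chuck [ 0.6568 -0.194 ] resid 1115.2941176470588 of 3592.0
screw_chuck [0.6689 0.052 ] resid 285.1843137254902 of 2923.0
0.08314609261920132 -3.7279390740854135
0.08178267003302864 -2.9505527429020026
0.08148290536676345 -1.756012606288054
0.08917342468900087 1.5914414732600806
0.08920170981256671 1.5559120263676725
0.08897630331485669 1.7753128499712956
```

>>> jog_arm(
  targets="0 0.03 0.1323 0 0 0;0 0.03 0.1323 0 0 0;0 0.03 0.1323 0 0 0;0 0.03 0.1323 0 0 0;0.16 0 0 0 0 0;0.16 0 0 0 0 0;0.16 0 0 0 0 0;0.16 0 0 0 0 0;0.16 0 0 0 0 0;0 0 0 0 0 0;0 0 0 0 0 0",
)

```text
time_s: 5.52
position: [0.6642, -0.0284, 0.171]
ee_rot: [[0.002, 0.0, 1.0], [-0.0, 1.0, -0.0], [-1.0, -0.0, 0.002]]
wrist_force: [-0.1, 0.4, 0.2]
finger_gap: 0.0853
```

```bash
python3 - <<'E'
from fit import *
o=get_obs();print(o["time_s"],o["position"])
m=camera_model("wrist");im=get_image("wrist");f=im.astype(float)+1;ratio=f[:,:,2]/f[:,:,0]
tool(ratio,m,"spur_centre",.6641,-.0304);tool(ratio,m,"screw_chuck",.668,.0514)
recesses(ratio,m)
s=get_image("side");o2=np.hstack([im[::1],s]);cv2.imwrite("pics/p2.png",cv2.resize(o2,(800,300),interpolation=cv2.INTER_AREA)[:,:,::-1])
E
```

```text
5.525 [ 0.6642 -0.0284  0.171 ]
spur_centre [ 0.6631 -0.0307] resid 441.0509803921568 of 3804.0
screw_chuck [0.6678 0.0522] resid 613.5333333333333 of 9743.0
recess px [45.4675 45.5857] xy [0.4721 0.1212] diam 46.82990692538723 rms 0.7514788041683834
recess px [ 50.8166 165.6192] xy [0.4748 0.0329] diam 66.64810874661084 rms 0.6502731272115431
recess px [ 69.4052 283.1039] xy [ 0.4771 -0.0554] diam 56.62419443000924 rms 0.6145268055568074
```

View pics/p2.png

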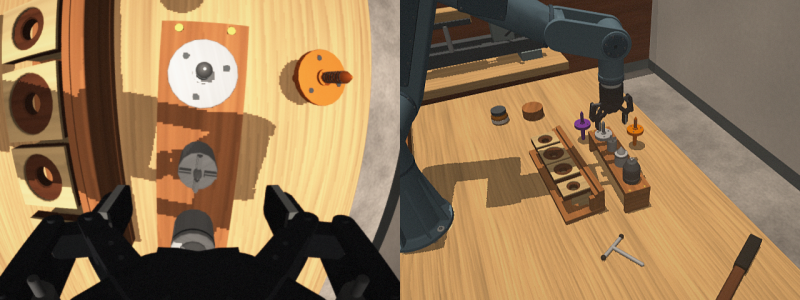

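Wrist view: the spur centre lies centred between the open jaws at about (315,270) in full pixels. I'll descend and grip it.

>>> jog_arm(
  targets="0.1 -0.012 -0.003 0 0 0;0.1 0 0 0 0 0;0.08 0 0 0 0 0;0.0735 0 0 0 0 0;0 0 0 0 0 0;0 0 0 0 0 0",
)

```text
time_s: 6.38
position: [0.6633, -0.0314, 0.099]
ee_rot: [[0.001, 0.001, 1.0], [-0.0, 1.0, -0.001], [-1.0, -0.0, 0.001]]
wrist_force: [-0.1, 0.2, -0.8]
finger_gap: 0.0856
```

>>> jog_arm(
  targets="0 0 0 0 0 0;0 0 0 0 0 0;0 0 0 0 0 0;0 0 0 0 0 0;0 0 0 0 0 0;0 0 0 0 0 0",
  claw=-1,
)

```text
time_s: 7.12
position: [0.6633, -0.0314, 0.0993]
ee_rot: [[0.001, 0.001, 1.0], [-0.0, 1.0, -0.001], [-1.0, -0.0, 0.001]]
wrist_force: [-0.2, 0.2, 5.7]
finger_gap: 0.033
```

```bash
python3 - <<'E'
from fit import *
o=get_obs();print(o["time_s"],o["position"],o["finger_gap"],o["wrist_force"])
im=get_image("wrist");s=get_image("side")[60:240,220:460];s=cv2.resize(s,None,fx=2,fy=2)
cv2.imwrite("pics/p3.png",im[:,:,::-1]);cv2.imwrite("pics/p3s.png",s[:,:,::-1])
E
```

```text
7.125 [ 0.6633 -0.0314  0.0993] 0.033036462759520886 [-0.178   0.1731  5.7007]
```

View pics/p3s.png

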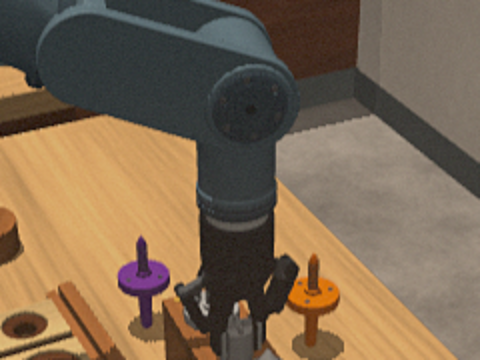

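View pics/p3.png

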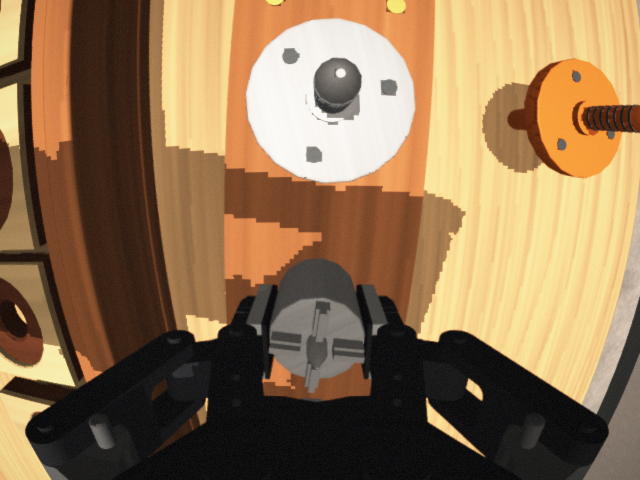

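>>> jog_arm(
  targets="-0.05 0 0 0 0 0;-0.125 0 0 0 0 0;-0.125 0 0 0 0 0;-0.125 0 0 0 0 0;0 0 -0.1 0 0 0;0 0 -0.2 0 0 0;0 0 -0.2 0 0 0;0 0 -0.2 0 0 0;0 -0.05 -0.1325 0 0 0;0 -0.15 -0.1 0 0 0;0 -0.2 0 0 0 0;0 -0.178 0 0 0 0;0 0 0 0 0 0;0 0 0 0 0 0;0 0 0 0 0 0",
)

```text
time_s: 9.1
position: [0.4761, -0.1457, 0.1834]
ee_rot: [[-0.001, 0.0, 1.0], [0.001, 1.0, -0.0], [-1.0, 0.001, -0.001]]
wrist_force: [-0.2, 0.1, -3.5]
finger_gap: 0.0328
```

```bash
python3 - <<'E'
from fit import *
o=get_obs();print(o["time_s"],o["position"],o["finger_gap"],o["wrist_force"])
m=camera_model("wrist");im=get_image("wrist");f=im.astype(float)+1;ratio=f[:,:,2]/f[:,:,0]
recesses(ratio,m)
cv2.imwrite("pics/p4.png",im[:,:,::-1])
E
```

```text
9.1 [ 0.4761 -0.1457  0.1834] 0.0328270370573014 [-0.1507  0.0795 -3.4585]
recess px [313.7665 106.8955] xy [ 0.4737 -0.0575] diam 59.207239580333805 rms 0.19054579745854122
```

View pics/p4.png

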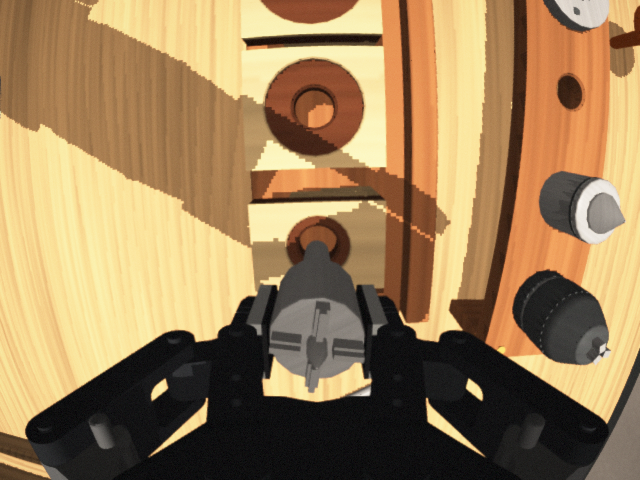

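```bash
python3 - <<'E'
from fit import *
m=camera_model("wrist");im=get_image("wrist");f=im.astype(float)+1;ratio=f[:,:,2]/f[:,:,0]
# arc of the near recess
d=cv2.medianBlur((np.clip(ratio,0,1)*255).astype(np.uint8),5)
b=(d<.44*255).astype(np.uint8); b[:205]=0;b[:,:275]=0;b[:,362:]=0;b[285:]=0
n,L,S,C=cv2.connectedComponentsWithStats(b);i=1+np.argmax(S[1:,4]);print(S[i])
c=max(cv2.findContours((L==i).astype(np.uint8),cv2.RETR_EXTERNAL,cv2.CHAIN_APPROX_NONE)[0],key=len)[:,0]
c=c[(c[:,1]<250)]
c=c[c[:,1]<245]
P=np.array([at_z("wrist",p,.095,m)[:2] for p in c]);q,e=circ(P);print(q,e)
# tool: top disc edge silhouette bottom and left/right at z = top
a=np.linspace(0,2*np.pi,60)
V=im.copy()
for (x,y,col) in [(.4761,-.1457,(255,0,0)),(.4761,-.1437,(0,255,0)),(.4761,-.1477,(0,0,255))]:
  for h in (0,.042):
    p=proj(m,np.c_[x+.017*np.cos(a),y+.017*np.sin(a),np.full(60,.174+h)])
    cv2.polylines(V,[p.astype(int)],True,col,1)
cv2.imwrite("pics/p5.png",cv2.resize(V[200:420,220:420],None,fx=3,fy=3)[:,:,::-1][:600])
E
```

```text
[ 287  216   62   48 1886]
[ 0.4763 -0.1464  0.0197] 0.006269769310137742
```

View pics/p5.png

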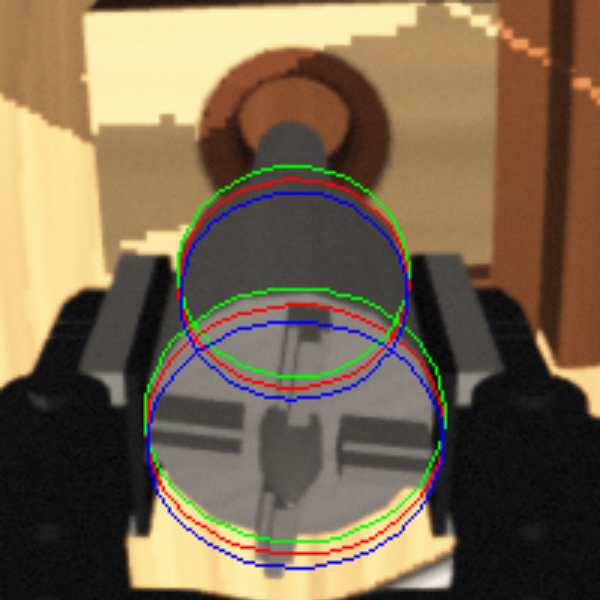

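>>> jog_arm(
  targets="0 -0.012 0.001 0 0 0;0.06 0 0 0 0 0;0.06 0 0 0 0 0;0.06 0 0 0 0 0;0.06 0 0 0 0 0;0.06 0 0 0 0 0;0.04 0 0 0 0 0;0.03 0 0 0 0 0;0.02 0 0 0 0 0;0 0 0 0 0 0;0 0 0 0 0 0",
)

```text
time_s: 10.58
position: [0.4767, -0.1493, 0.1059]
ee_rot: [[0.001, 0.001, 1.0], [-0.0, 1.0, -0.001], [-1.0, -0.0, 0.001]]
wrist_force: [0.2, -1.0, -2.8]
finger_gap: 0.0321
```

```bash
python3 - <<'E'
from fit import *
o=get_obs();print(o["time_s"],o["position"],o["finger_gap"],o["wrist_force"])
im=get_image("wrist");s=get_image("side")[180:340,200:360];s=cv2.resize(s,None,fx=3,fy=3)
cv2.imwrite("pics/p6.png",np.hstack([cv2.resize(im[200:440,200:440],(400,400)),cv2.resize(s,(400,400))])[:,:,::-1])
E
```

```text
10.575 [ 0.4767 -0.1493  0.1059] 0.032116109003997036 [ 0.1616 -0.9672 -2.809 ]
```

View pics/p6.png

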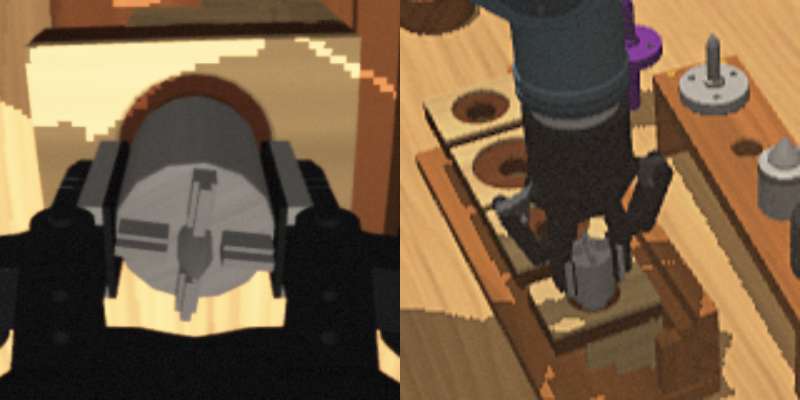

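>>> jog_arm(
  targets="0 0.006 0 0 0 0;0.015 0 0 0 0 0;0.01 0 0 0 0 0;0.005 0 0 0 0 0;0.005 0 0 0 0 0;0 0 0 0 0 0;0 0 0 0 0 0",
)

```text
time_s: 11.55
position: [0.4764, -0.1479, 0.0993]
ee_rot: [[-0.0, 0.001, 1.0], [0.0, 1.0, -0.001], [-1.0, 0.0, -0.0]]
wrist_force: [-3.4, 2.0, 5.1]
finger_gap: 0.0328
```

```bash
python3 - <<'E'
from fit import *
o=get_obs();print(o["time_s"],o["position"],o["finger_gap"],o["wrist_force"])
im=get_image("wrist");s=get_image("side")[180:340,200:360];s=cv2.resize(s,None,fx=3,fy=3)
cv2.imwrite("pics/p7.png",np.hstack([cv2.resize(im[200:440,200:440],(400,400)),cv2.resize(s,(400,400))])[:,:,::-1])
E
```

```text
11.55 [ 0.4764 -0.1479  0.0993] 0.03278244983078858 [-3.4041  1.9826  5.1114]
```

View pics/p7.png

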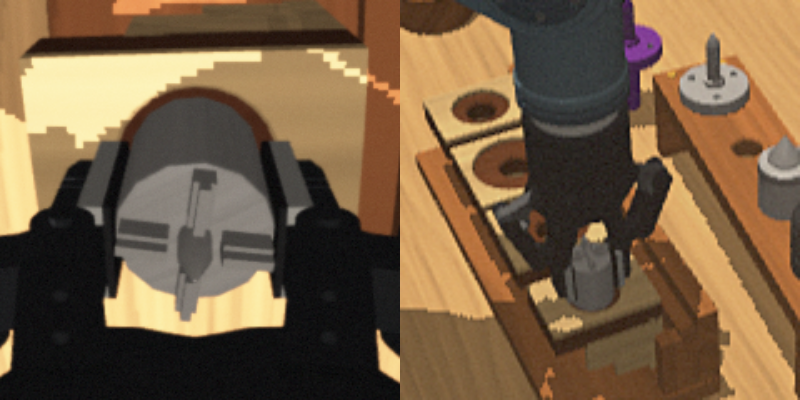

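>>> jog_arm(
  targets="0 0 0 0 0 0;0 0 0 0 0 0;0 0 0 0 0 0;0 0 0 0 0 0;0 0 0 0 0 0;-0.05 0 0 0 0 0;-0.15 0 0 0 0 0;-0.15 0 0 0 0 0;-0.15 0 0 0 0 0;-0.1 0 0 0 0 0;0 0 0 0 0 0",
  claw=1,
)

```text
time_s: 13.02
position: [0.4776, -0.1486, 0.2209]
ee_rot: [[0.004, 0.001, 1.0], [-0.002, 1.0, -0.001], [-1.0, -0.002, 0.004]]
wrist_force: [-0.2, -0.4, -1.1]
finger_gap: 0.0854
```

```bash
python3 - <<'E'
from fit import *
o=get_obs();print(o["time_s"],o["position"],o["finger_gap"],o["wrist_force"])
im=get_image("wrist");s=get_image("side")[180:340,200:360];s=cv2.resize(s,None,fx=3,fy=3)
m=camera_model("wrist");f=im.astype(float)+1;ratio=f[:,:,2]/f[:,:,0];recesses(ratio,m);tool(ratio,m,"live_centre",.66,-.112);tool(ratio,m,"spur_centre",.4765,-.147)
cv2.imwrite("pics/p8.png",np.hstack([cv2.resize(im,(533,400)),cv2.resize(s,(260,400))])[:,:,::-1])
E
```

```text
13.025 [ 0.4776 -0.1486  0.2209] 0.08536284704656855 [-0.1767 -0.4073 -1.0653]
recess px [311.0413 106.6745] xy [ 0.4718 -0.0566] diam 58.7724694912833 rms 0.22634520708896663
recess px [317.4836 212.5724] xy [ 0.4743 -0.1445] diam 37.291470272739794 rms 1.0680593667280371
live_centre [ 0.6545 -0.1111] resid 470.478431372549 of 3495.0
spur_centre [ 0.4735 -0.1443] resid 313.2392156862745 of 2425.0
```

View pics/p8.png

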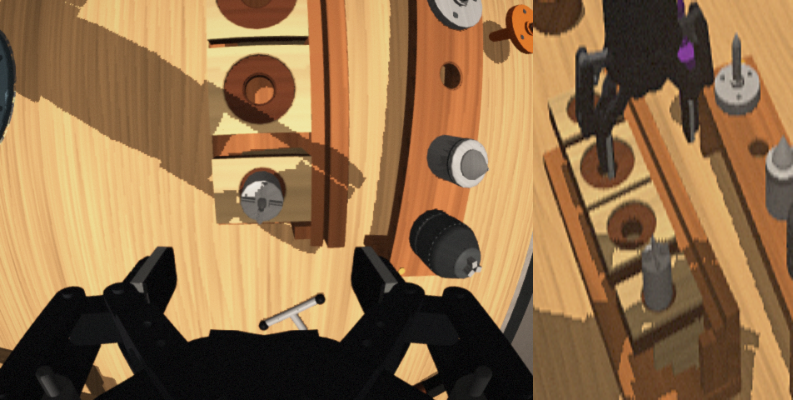

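>>> jog_arm(
  targets="0 0.02 0.112 0 0 0;0 0.04 0.2 0 0 0;0 0.04 0.2 0 0 0;0 0.04 0.2 0 0 0;0 0.041 0.2 0 0 0;0.1 0 0 0 0 0;0.1 0 0 0 0 0;0 0 0 0 0 0;0 0 0 0 0 0;0 0 0 0 0 0",
)

```text
time_s: 14.38
position: [0.6592, -0.1124, 0.1799]
ee_rot: [[0.002, 0.002, 1.0], [-0.001, 1.0, -0.002], [-1.0, -0.001, 0.002]]
wrist_force: [-0.2, -0.1, 0.1]
finger_gap: 0.0853
```

```bash
python3 - <<'E'
from fit import *
o=get_obs();print(o["time_s"],o["position"],o["finger_gap"],o["wrist_force"])
m=camera_model("wrist");im=get_image("wrist")
f=im.astype(float)+1;ratio=f[:,:,2]/f[:,:,0];tool(ratio,m,"live_centre",.66,-.112)
cv2.imwrite("pics/p9.png",im[:,:,::-1])
E
```

```text
14.375 [ 0.6592 -0.1124  0.1799] 0.08527650398959864 [-0.223  -0.0891  0.0517]
live_centre [ 0.6585 -0.1113] resid 537.6666666666667 of 5717.0
```

View pics/p9.png

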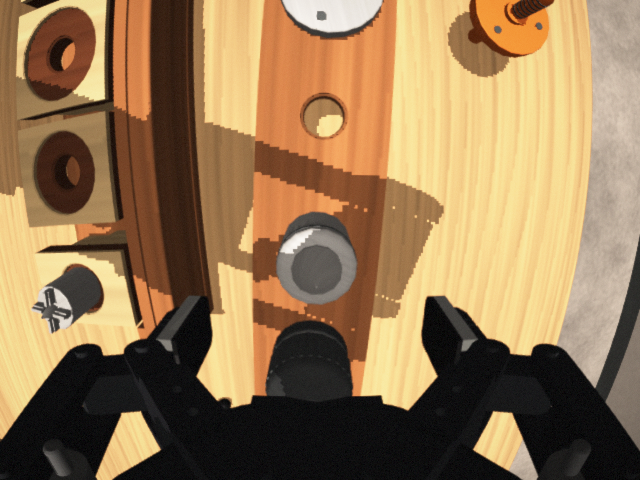

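Wrist view: the live centre at (316,260) is centred between the jaws, and the drill chuck behind it clears the fingers. I'll descend .0786 m and grip.

>>> jog_arm(
  targets="0.1 0.003 0 0 0 0;0.11 0 0 0 0 0;0.1 0 0 0 0 0;0.08 0 0 0 0 0;0 0 0 0 0 0;0 0 0 0 0 0",
)

```text
time_s: 15.18
position: [0.6595, -0.1115, 0.1012]
ee_rot: [[0.001, 0.001, 1.0], [-0.0, 1.0, -0.001], [-1.0, -0.0, 0.001]]
wrist_force: [-0.1, -1.4, 0.5]
finger_gap: 0.0852
```

>>> jog_arm(
  targets="0 0 0 0 0 0;0 0 0 0 0 0;0 0 0 0 0 0;0 0 0 0 0 0;0 0 0 0 0 0;0 0 0 0 0 0",
  claw=-1,
)

```text
time_s: 15.92
position: [0.6594, -0.1116, 0.1016]
ee_rot: [[0.001, 0.001, 1.0], [-0.001, 1.0, -0.001], [-1.0, -0.001, 0.001]]
wrist_force: [-1.5, 0.5, 4.7]
finger_gap: 0.0423
```

>>> jog_arm(
  targets="-0.05 0 0 0 0 0;-0.13 0 0 0 0 0;-0.14 0 0 0 0 0;-0.13 0 0 0 0 0;0 0.073 -0.06 0 0 0;0 0.146 -0.119 0 0 0;0 0.146 -0.119 0 0 0;0 0.146 -0.119 0 0 0;0 0.146 -0.119 0 0 0;0 0.146 -0.119 0 0 0;0 0.146 -0.119 0 0 0;0 0.146 -0.119 0 0 0;0 0.073 -0.059 0 0 0;0 0 0 0 0 0;0 0 0 0 0 0;0 0 0 0 0 0;0 0 0 0 0 0",
)

```text
time_s: 18.05
position: [0.4692, 0.1219, 0.1905]
ee_rot: [[-0.0, 0.002, 1.0], [-0.0, 1.0, -0.002], [-1.0, -0.0, -0.0]]
wrist_force: [-0.2, -0.7, -5.0]
finger_gap: 0.0425
```

```bash
cat > held.py <<'E'
from fit import *
import sys
# usage: name zgrasp hx hy tag : overlay held tool at TCP, and recess rim at (hx,hy)
name,zg,hx,hy,D,tag=sys.argv[1],float(sys.argv[2]),float(sys.argv[3]),float(sys.argv[4]),float(sys.argv[5]),sys.argv[6]
o=get_obs();p=o["position"];print(o["time_s"],p,o["finger_gap"],o["wrist_force"])
m=camera_model("wrist");im=get_image("wrist");f=im.astype(float)+1;ratio=f[:,:,2]/f[:,:,0]
recesses(ratio,m)
a=np.linspace(0,2*np.pi,60);V=im.copy();z0=.09+p[2]-zg
def ring(x,y,z,r,c): cv2.polylines(V,[(proj(m,np.c_[x+r*np.cos(a),y+r*np.sin(a),np.full(60,z)])*16).astype(int)],True,c,1,cv2.LINE_AA,4)
for h,r in G[name]:
    if r>3:
        ring(p[0],p[1],z0+h/1e3,r/1e3,(255,0,0)); ring(p[0],p[1]+.002,z0+h/1e3,r/1e3,(0,255,0))
ring(hx,hy,.095,D/2e3,(0,0,255))
cv2.imwrite(f"pics/{tag}.png",cv2.resize(V[170:420,180:460],None,fx=2.4,fy=2.4,interpolation=cv2.INTER_CUBIC)[:,:,::-1])
E
python3 held.py live_centre .1016 .4688 .1223 52 p10
```

```text
18.05 [0.4692 0.1219 0.1905] 0.04251995402545661 [-0.1744 -0.6953 -4.9785]
```

View pics/p10.png

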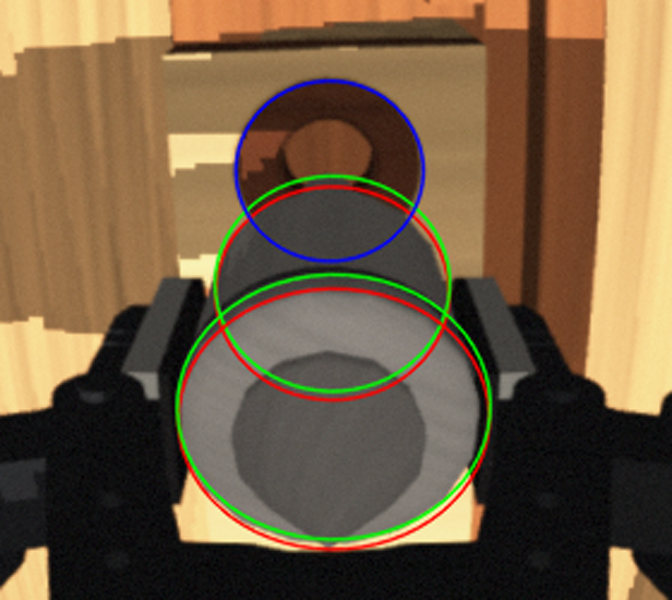

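>>> jog_arm(
  targets="0.04 0 0 0 0 0;0.06 0 0 0 0 0;0.06 0 0 0 0 0;0.06 0 0 0 0 0;0.06 0 0 0 0 0;0.06 0 0 0 0 0;0.04 0 0 0 0 0;0.02 0 0 0 0 0;0 0 0 0 0 0;0 0 0 0 0 0",
)

```text
time_s: 19.35
position: [0.4692, 0.1225, 0.111]
ee_rot: [[0.001, 0.001, 1.0], [0.0, 1.0, -0.001], [-1.0, 0.0, 0.001]]
wrist_force: [-0.3, 0.0, -4.3]
finger_gap: 0.0428
```

```bash
python3 held.py live_centre .1016 .4688 .1223 52 p11
```

```text
19.35 [0.4692 0.1225 0.111 ] 0.04276056580394012 [-0.3248  0.0338 -4.2828]
```

View pics/p11.png

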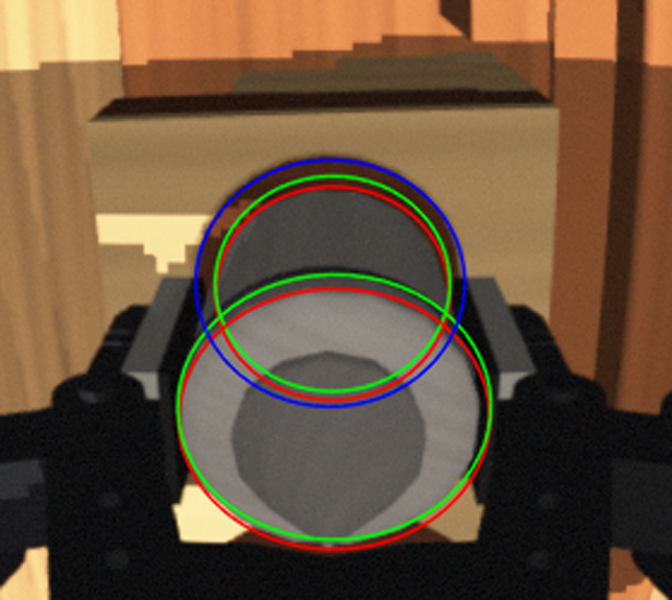

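>>> jog_arm(
  targets="0.018 0 0 0 0 0;0.012 0 0 0 0 0;0.008 0 0 0 0 0;0.006 0 0 0 0 0;0.004 0 0 0 0 0;0 0 0 0 0 0;0 0 0 0 0 0",
)

```text
time_s: 20.27
position: [0.4688, 0.1225, 0.1016]
ee_rot: [[-0.0, 0.001, 1.0], [-0.0, 1.0, -0.001], [-1.0, -0.0, -0.0]]
wrist_force: [-5.1, -0.4, 5.2]
finger_gap: 0.0426
```

>>> jog_arm(
  targets="0 0 0 0 0 0;0 0 0 0 0 0;0 0 0 0 0 0;0 0 0 0 0 0;0 0 0 0 0 0;-0.05 0 0 0 0 0;-0.15 0 0 0 0 0;-0.15 0 0 0 0 0;-0.15 0 0 0 0 0;-0.1 0 0 0 0 0;0 0 0 0 0 0",
  claw=1,
)

```text
time_s: 21.65
position: [0.4701, 0.1225, 0.2233]
ee_rot: [[0.005, 0.001, 1.0], [0.0, 1.0, -0.001], [-1.0, 0.0, 0.005]]
wrist_force: [-0.1, -0.3, -0.1]
finger_gap: 0.0851
```

```bash
python3 - <<'E'
from fit import *
o=get_obs();print(o["time_s"],o["position"],o["finger_gap"],o["wrist_force"])
m=camera_model("wrist");im=get_image("wrist");s=get_image("side")[150:350,190:390]
f=im.astype(float)+1;ratio=f[:,:,2]/f[:,:,0];tool(ratio,m,"live_centre",.469,.122)
cv2.imwrite("pics/p12.png",np.hstack([cv2.resize(im,(400,400)),cv2.resize(s,(400,400))])[:,:,::-1])
E
```

```text
21.65 [0.4701 0.1225 0.2233] 0.08513925636633843 [-0.064  -0.2959 -0.0883]
live_centre [0.4682 0.1222] resid 303.46666666666664 of 3957.0
```

View pics/p12.png

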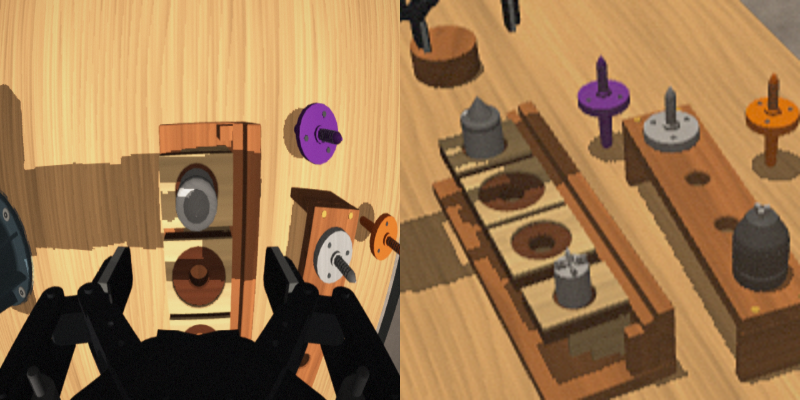

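>>> jog_arm(
  targets="0 -0.088 0.05 0 0 0;0 -0.176 0.103 0 0 0;0 -0.176 0.103 0 0 0;0 -0.176 0.103 0 0 0;0 -0.176 0.103 0 0 0;0 -0.176 0.103 0 0 0;0 -0.176 0.103 0 0 0;0 -0.176 0.103 0 0 0;0 -0.176 0.103 0 0 0;0 -0.088 0.053 0 0 0;0.1 0 0 0 0 0;0 0 0 0 0 0;0 0 0 0 0 0;0 0 0 0 0 0",
)

```text
time_s: 23.5
position: [0.6539, -0.1939, 0.2017]
ee_rot: [[0.001, 0.0, 1.0], [-0.0, 1.0, -0.0], [-1.0, -0.0, 0.001]]
wrist_force: [-0.4, -0.2, -0.4]
finger_gap: 0.0852
```

```bash
python3 - <<'E'
from fit import *
o=get_obs();print(o["time_s"],o["position"],o["finger_gap"],o["wrist_force"])
m=camera_model("wrist");im=get_image("wrist")
f=im.astype(float)+1;ratio=f[:,:,2]/f[:,:,0];tool(ratio,m,"drill_chuck",.656,-.194)
cv2.imwrite("pics/p13.png",im[:,:,::-1])
E
```

```text
23.5 [ 0.6539 -0.1939  0.2017] 0.08517325476736322 [-0.4022 -0.1976 -0.4348]
drill_chuck [ 0.6538 -0.1929] resid 562.4117647058823 of 7015.0
```

View pics/p13.png

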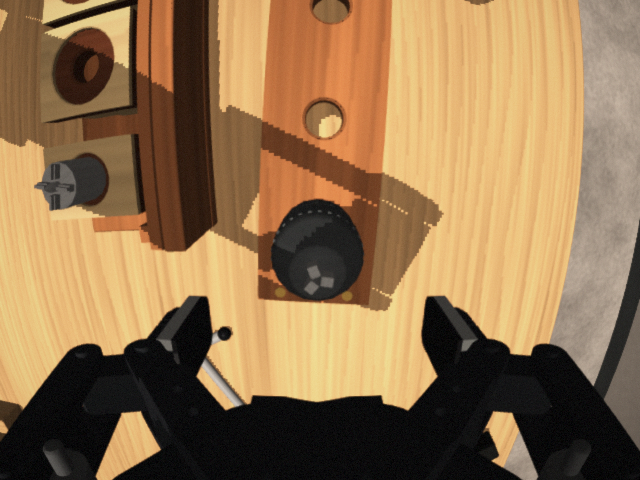

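>>> jog_arm(
  targets="0.1 0.003 0.004 0 0 0;0.12 0 0 0 0 0;0.12 0 0 0 0 0;0.09 0 0 0 0 0;0.04 0 0 0 0 0;0.007 0 0 0 0 0;0 0 0 0 0 0;0 0 0 0 0 0",
)

```text
time_s: 24.55
position: [0.6552, -0.1942, 0.1067]
ee_rot: [[0.002, 0.001, 1.0], [-0.001, 1.0, -0.001], [-1.0, -0.001, 0.002]]
wrist_force: [-0.8, 0.5, 0.0]
finger_gap: 0.085
```

>>> jog_arm(
  targets="0 0 0 0 0 0;0 0 0 0 0 0;0 0 0 0 0 0;0 0 0 0 0 0;0 0 0 0 0 0;0 0 0 0 0 0",
  claw=-1,
)

```text
time_s: 25.3
position: [0.6547, -0.1941, 0.1064]
ee_rot: [[0.0, 0.001, 1.0], [-0.0, 1.0, -0.001], [-1.0, -0.0, 0.0]]
wrist_force: [-2.7, 0.1, 5.5]
finger_gap: 0.0521
```

>>> jog_arm(
  targets="-0.05 0 0 0 0 0;-0.13 0 0 0 0 0;-0.14 0 0 0 0 0;-0.13 0 0 0 0 0;0 0.048 -0.064 0 0 0;0 0.0975 -0.129 0 0 0;0 0.0975 -0.129 0 0 0;0 0.0975 -0.129 0 0 0;0 0.0975 -0.129 0 0 0;0 0.0975 -0.129 0 0 0;0 0.0975 -0.129 0 0 0;0 0.049 -0.065 0 0 0;0 0 0 0 0 0;0 0 0 0 0 0;0 0 0 0 0 0;0 0 0 0 0 0",
)

```text
time_s: 27.3
position: [0.4745, -0.0577, 0.1955]
ee_rot: [[-0.0, 0.002, 1.0], [0.0, 1.0, -0.002], [-1.0, 0.0, -0.0]]
wrist_force: [-0.7, -0.1, -7.8]
finger_gap: 0.0523
```

```bash
python3 held.py drill_chuck .1064 .4738 -.0572 62 p14
```

```text
27.3 [ 0.4745 -0.0577  0.1955] 0.052255045591719895 [-0.671  -0.0846 -7.7609]
recess px [312.0853 105.5969] xy [0.4711 0.0324] diam 69.17871541791851 rms 0.22478248169609658
```

View pics/p14.png

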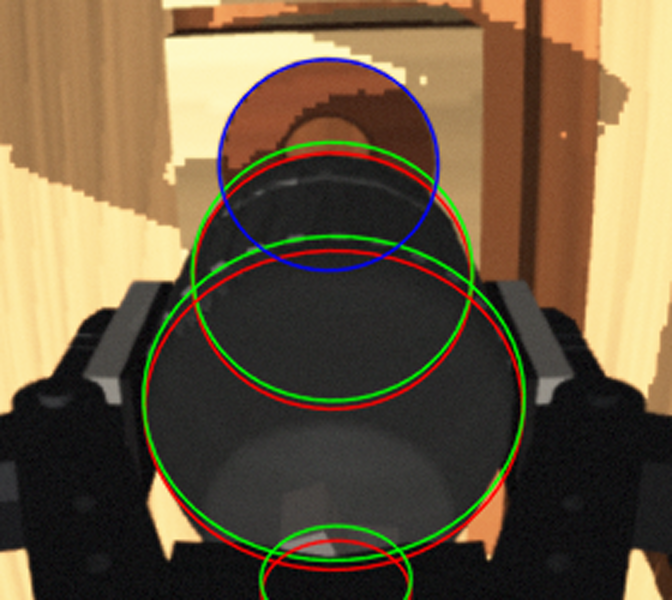

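>>> jog_arm(
  targets="0.04 -0.002 -0.002 0 0 0;0.06 0 0 0 0 0;0.06 0 0 0 0 0;0.06 0 0 0 0 0;0.06 0 0 0 0 0;0.06 0 0 0 0 0;0.04 0 0 0 0 0;0.02 0 0 0 0 0;0 0 0 0 0 0;0 0 0 0 0 0",
)

```text
time_s: 28.6
position: [0.4742, -0.0579, 0.116]
ee_rot: [[0.001, 0.001, 1.0], [-0.0, 1.0, -0.001], [-1.0, -0.0, 0.001]]
wrist_force: [-0.2, -0.1, -7.5]
finger_gap: 0.0522
```

```bash
python3 held.py drill_chuck .1064 .4738 -.0572 62 p15
```

```text
28.6 [ 0.4742 -0.0579  0.116 ] 0.052162514474269256 [-0.1555 -0.1485 -7.47  ]
```

View pics/p15.png

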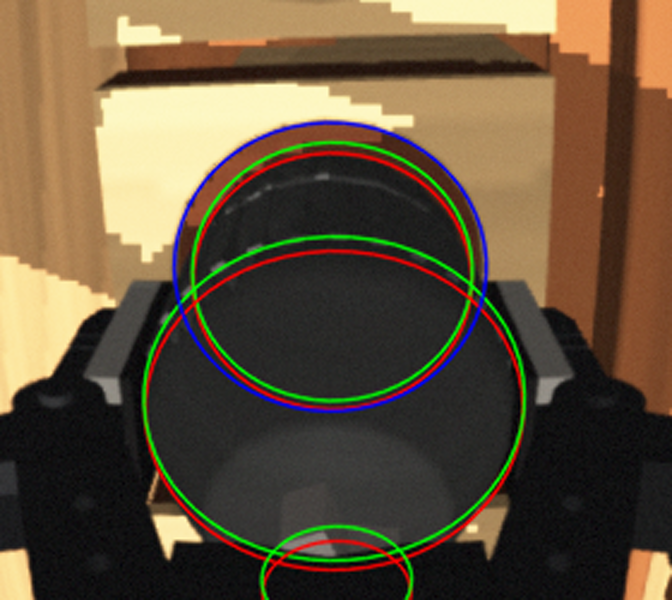

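>>> jog_arm(
  targets="0.018 0 0 0 0 0;0.012 0 0 0 0 0;0.008 0 0 0 0 0;0.006 0 0 0 0 0;0.004 0 0 0 0 0;0 0 0 0 0 0;0 0 0 0 0 0",
)

```text
time_s: 29.52
position: [0.4738, -0.0577, 0.1063]
ee_rot: [[0.0, 0.001, 1.0], [-0.0, 1.0, -0.001], [-1.0, -0.0, 0.0]]
wrist_force: [-3.4, 1.4, -0.9]
finger_gap: 0.0523
```

>>> jog_arm(
  targets="0 0 0 0 0 0;0 0 0 0 0 0;0 0 0 0 0 0;0 0 0 0 0 0;0 0 0 0 0 0;-0.05 0 0 0 0 0;-0.15 0 0 0 0 0;-0.15 0 0 0 0 0;-0.15 0 0 0 0 0;-0.1 0 0 0 0 0;0 0 0 0 0 0",
  claw=1,
)

```text
time_s: 30.9
position: [0.475, -0.0581, 0.2282]
ee_rot: [[0.004, 0.001, 1.0], [-0.002, 1.0, -0.001], [-1.0, -0.002, 0.004]]
wrist_force: [0.0, -0.7, -0.4]
finger_gap: 0.0854
```

```bash
python3 - <<'E'
from fit import *
o=get_obs();print(o["time_s"],o["position"],o["finger_gap"],o["wrist_force"])
m=camera_model("wrist");im=get_image("wrist");s=get_image("side")[150:350,190:390]
f=im.astype(float)+1;ratio=f[:,:,2]/f[:,:,0];tool(ratio,m,"drill_chuck",.474,-.057);recesses(ratio,m)
cv2.imwrite("pics/p16.png",np.hstack([cv2.resize(im,(400,400)),cv2.resize(s,(400,400))])[:,:,::-1])
E
```

```text
30.9 [ 0.475  -0.0581  0.2282] 0.08537505466260113 [ 0.0222 -0.6543 -0.3629]
drill_chuck [ 0.4733 -0.0573] resid 516.8705882352941 of 5732.0
recess px [311.1396 108.4124] xy [0.4711 0.0324] diam 69.25480910167566 rms 0.23685690212152907
recess px [316.4303 199.625 ] xy [ 0.4736 -0.0572] diam 58.06076529744756 rms 1.4768746898237513
```

View pics/p16.png

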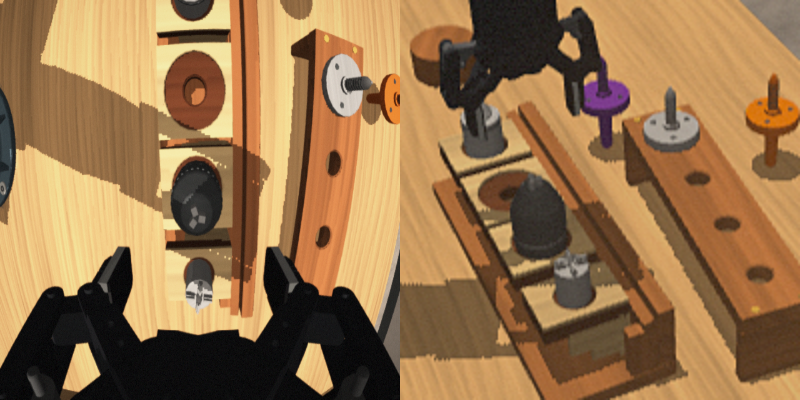

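>>> jog_arm(
  targets="0 0.04 0.069 0 0 0;0 0.08 0.14 0 0 0;0 0.08 0.14 0 0 0;0 0.08 0.14 0 0 0;0 0.08 0.14 0 0 0;0 0.08 0.14 0 0 0;0 0.08 0.14 0 0 0;0 0.0315 0.056 0 0 0;0.1 0 0 0 0 0;0.09 0 0 0 0 0;0 0 0 0 0 0;0 0 0 0 0 0;0 0 0 0 0 0",
)

```text
time_s: 32.62
position: [0.6674, 0.052, 0.1891]
ee_rot: [[0.002, 0.002, 1.0], [-0.0, 1.0, -0.002], [-1.0, -0.0, 0.002]]
wrist_force: [0.4, -0.9, 0.3]
finger_gap: 0.0852
```

```bash
python3 - <<'E'
from fit import *
o=get_obs();print(o["time_s"],o["position"],o["finger_gap"],o["wrist_force"])
m=camera_model("wrist");im=get_image("wrist")
f=im.astype(float)+1;ratio=f[:,:,2]/f[:,:,0];tool(ratio,m,"screw_chuck",.668,.052)
cv2.imwrite("pics/p17.png",im[:,:,::-1])
E
```

```text
32.625 [0.6674 0.052  0.1891] 0.08520648989144261 [ 0.4316 -0.8546  0.2513]
screw_chuck [0.6681 0.0511] resid 566.2039215686274 of 7325.0
```

View pics/p17.png

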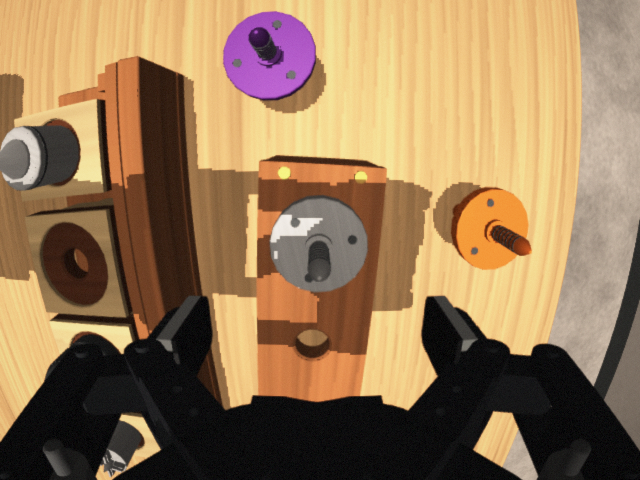

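>>> jog_arm(
  targets="0.1 -0.003 0.003 0 0 0;0.1 0 0 0 0 0;0.1 0 0 0 0 0;0.06 0 0 0 0 0;0.009 0 0 0 0 0;0 0 0 0 0 0;0 0 0 0 0 0",
)

```text
time_s: 33.55
position: [0.6682, 0.0517, 0.1153]
ee_rot: [[0.002, 0.001, 1.0], [-0.0, 1.0, -0.001], [-1.0, -0.0, 0.002]]
wrist_force: [0.6, 0.3, -0.5]
finger_gap: 0.0849
```

>>> jog_arm(
  targets="0 0 0 0 0 0;0 0 0 0 0 0;0 0 0 0 0 0;0 0 0 0 0 0;0 0 0 0 0 0;0 0 0 0 0 0;0 0 0 0 0 0;0 0 0 0 0 0",
  claw=-1,
)

```text
time_s: 34.55
position: [0.6678, 0.0517, 0.1143]
ee_rot: [[0.001, 0.001, 1.0], [-0.0, 1.0, -0.001], [-1.0, -0.0, 0.001]]
wrist_force: [2.4, -0.3, 0.6]
finger_gap: 0.0106
```

```bash
python3 held.py screw_chuck .1153 .4711 .0326 72 p18
```

```text
34.55 [0.6678 0.0517 0.1143] 0.010576151320062767 [ 2.371  -0.2736  0.6308]
```

View pics/p18.png

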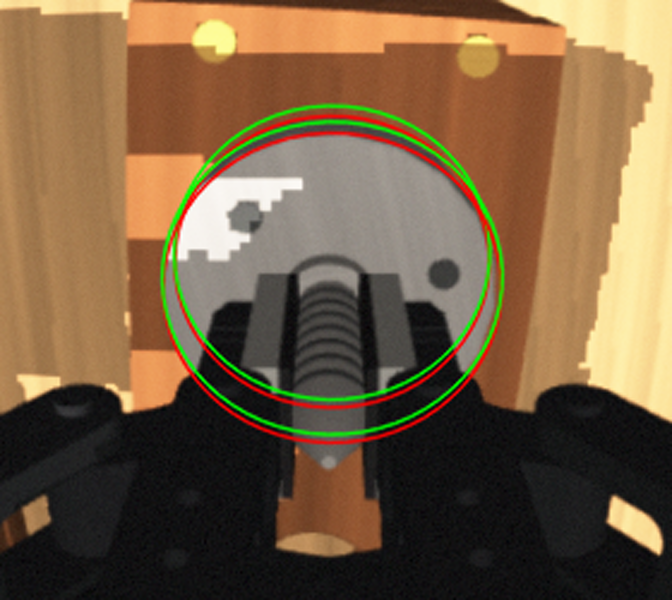

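>>> jog_arm(
  targets="-0.04 0 0 0 0 0;-0.13 0 0 0 0 0;-0.14 0 0 0 0 0;-0.14 0 0 0 0 0;0 -0.005 -0.06 0 0 0;0 -0.0135 -0.14 0 0 0;0 -0.0135 -0.14 0 0 0;0 -0.0135 -0.14 0 0 0;0 -0.0135 -0.14 0 0 0;0 -0.0135 -0.14 0 0 0;0 -0.0135 -0.14 0 0 0;0 -0.0095 -0.0825 0 0 0;0 0 0 0 0 0;0 0 0 0 0 0;0 0 0 0 0 0;0 0 0 0 0 0",
)

```text
time_s: 36.6
position: [0.4713, 0.0329, 0.204]
ee_rot: [[-0.0, 0.001, 1.0], [0.0, 1.0, -0.001], [-1.0, 0.0, -0.0]]
wrist_force: [-0.3, -0.1, -5.6]
finger_gap: 0.0105
```

```bash
python3 held.py screw_chuck .1145 .4713 .0326 72 p19
```

```text
36.6 [0.4713 0.0329 0.204 ] 0.010515693409477694 [-0.3119 -0.0719 -5.5827]
```

View pics/p19.png

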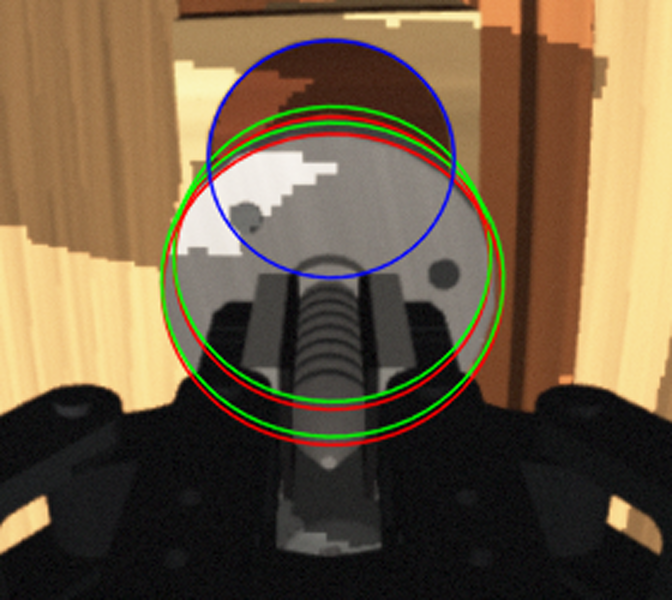

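>>> jog_arm(
  targets="0.04 0 0 0 0 0;0.06 0 0 0 0 0;0.06 0 0 0 0 0;0.06 0 0 0 0 0;0.06 0 0 0 0 0;0.06 0 0 0 0 0;0.04 0 0 0 0 0;0.02 0 0 0 0 0;0 0 0 0 0 0;0 0 0 0 0 0",
)

```text
time_s: 37.9
position: [0.4714, 0.0328, 0.1246]
ee_rot: [[0.001, 0.001, 1.0], [-0.0, 1.0, -0.001], [-1.0, -0.0, 0.001]]
wrist_force: [-0.2, 0.1, -5.2]
finger_gap: 0.0107
```

```bash
python3 held.py screw_chuck .1145 .4713 .0326 72 p20
```

```text
37.9 [0.4714 0.0328 0.1246] 0.010681205378794778 [-0.1638  0.0789 -5.2309]
recess px [318.4113 228.1157] xy [0.4709 0.0329] diam 68.07729451242675 rms 1.9342341635088836
```

View pics/p20.png

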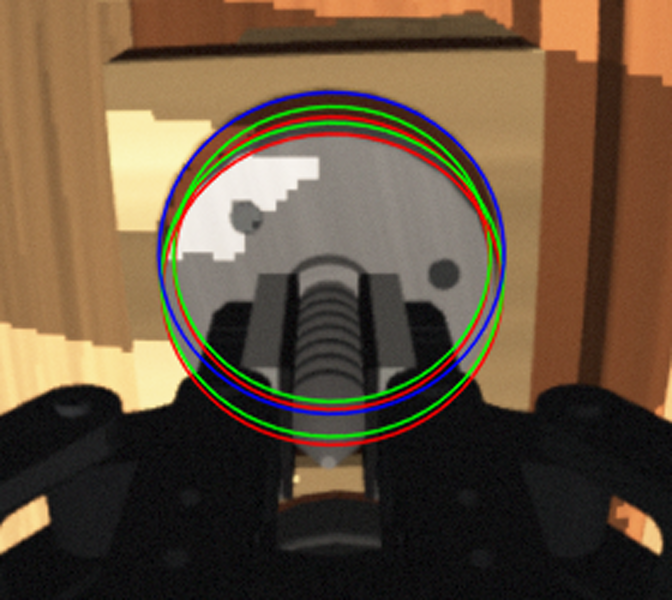

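>>> jog_arm(
  targets="0.018 0 0 0 0 0;0.012 0 0 0 0 0;0.008 0 0 0 0 0;0.006 0 0 0 0 0;0.006 0 0 0 0 0;0 0 0 0 0 0;0 0 0 0 0 0",
)

```text
time_s: 38.83
position: [0.4711, 0.0329, 0.1143]
ee_rot: [[0.0, 0.001, 1.0], [-0.0, 1.0, -0.001], [-1.0, -0.0, 0.0]]
wrist_force: [-0.5, 0.5, -3.3]
finger_gap: 0.0101
```

>>> jog_arm(
  targets="0.004 0 0 0 0 0;0.003 0 0 0 0 0;0 0 0 0 0 0;0 0 0 0 0 0",
)

```text
time_s: 39.33
position: [0.4711, 0.0329, 0.1143]
ee_rot: [[0.0, 0.001, 1.0], [-0.0, 1.0, -0.001], [-1.0, -0.0, 0.0]]
wrist_force: [-8.0, -0.9, 11.4]
finger_gap: 0.0103
```

Seated: the vertical force rose to +11 N with no further descent. I'll release it.

>>> jog_arm(
  targets="-0.004 0 0 0 0 0;0 0 0 0 0 0;0 0 0 0 0 0",
)

```text
time_s: 39.7
position: [0.4711, 0.0329, 0.1143]
ee_rot: [[0.0, 0.001, 1.0], [-0.0, 1.0, -0.001], [-1.0, -0.0, 0.0]]
wrist_force: [-5.1, 0.9, 7.4]
finger_gap: 0.0106
```

>>> jog_arm(
  targets="0 0 0 0 0 0;0 0 0 0 0 0;0 0 0 0 0 0;0 0 0 0 0 0;0 0 0 0 0 0;0 0 0 0 0 0;-0.05 0 0 0 0 0;-0.15 0 0 0 0 0;-0.2 0 0 0 0 0;-0.2 0 0 0 0 0;-0.2 0 0 0 0 0;-0.1 0 0 0 0 0;0 0 0 0 0 0;0 0 0 0 0 0",
  claw=1,
)

```text
time_s: 41.45
position: [0.4705, 0.033, 0.2928]
ee_rot: [[-0.001, 0.001, 1.0], [0.0, 1.0, -0.001], [-1.0, 0.0, -0.001]]
wrist_force: [0.0, 0.5, 0.1]
finger_gap: 0.0855
```

```bash
python3 - <<'E'
from fit import *
o=get_obs();print(o["time_s"],o["position"],o["finger_gap"],o["wrist_force"])
m=camera_model("wrist");im=get_image("wrist");s=get_image("side");c=get_image("scene")
f=im.astype(float)+1;ratio=f[:,:,2]/f[:,:,0]
for n,x,y in [("spur_centre",.4763,-.147),("live_centre",.4688,.1225),("drill_chuck",.4738,-.0572),("screw_chuck",.4712,.0327)]: tool(ratio,m,n,x,y)
cv2.imwrite("pics/f1.png",np.hstack([cv2.resize(im,(400,400)),cv2.resize(s[150:350,190:390],(400,400))])[:,:,::-1])
cv2.imwrite("pics/f2.png",cv2.resize(c[150:330,200:440],(800,600))[:,:,::-1])
for n in ["bowl_blank","chuck_key"]:
  r=place_of(n,"side")[0];print(n,r["pixel"],at_z("side",r["pixel"],0)[:2])
E
```

```text
41.45 [0.4705 0.033  0.2928] 0.08547440126781285 [0.0475 0.4783 0.0989]
spur_centre [ 0.4763 -0.1645] resid 1024.0392156862745 of 2354.0
live_centre [0.4685 0.1215] resid 139.78823529411764 of 2340.0
drill_chuck [ 0.4735 -0.0585] resid 375.48627450980393 of 3528.0
screw_chuck [0.4705 0.0333] resid 243.62745098039215 of 3760.0
bowl_blank [212.7, 183.4] [0.5006 0.4393]
chuck_key [361.6, 408.1] [ 0.541  -0.3863]
```

View pics/f1.png

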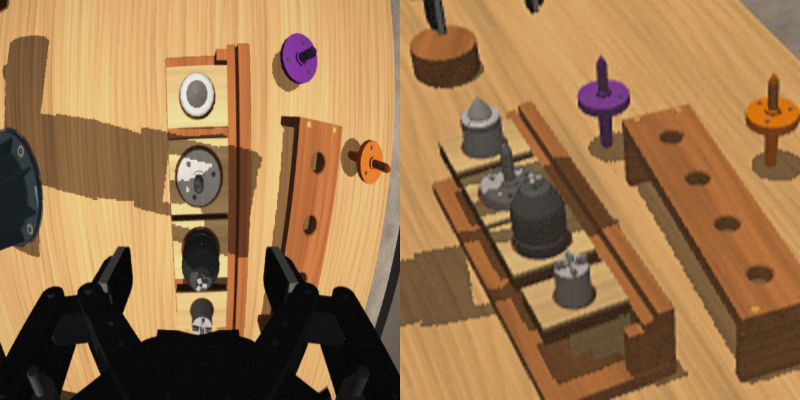

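View pics/f2.png

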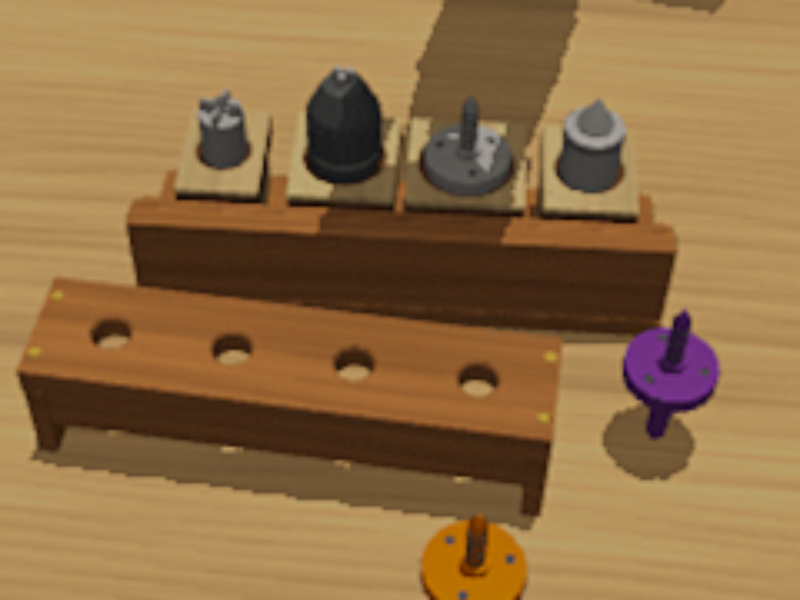

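All four heads sit in their recesses and look upright. The spur fit from this view is invalid because the gripper clips the image there. The earlier close fit and both overview pictures show it home. I'm handing in.

```bash
python3 -c "
from plant import *
print(job_done())"
```

```text
the job is handed in; nothing more can be done
None
```

All four tools are in the holders that fit them, and I handed the job in at about 41.5 s. No verdict was reported.

- **Placement:** spur centre to holder 42, live centre to 52, drill chuck to 62, screw chuck to 72. I used the grey screw chuck in the stand and left the orange and purple look-alikes alone.
- **Seating:** each tool came down to the same height it was gripped at, and the wrist force showed it touching the recess floor. That contact was light for the drill chuck. The screw chuck needed a further 1.4 mm of commanded lowering before the force showed it seated.
- **Last checks:** in the closing pictures all four looked upright with their heads inside the recesses, the gripper was open and clear, and the wrist force was near zero. Fitted axes were within about 1.5 mm of the holder positions for the live centre, drill chuck and screw chuck.
- **Checks that failed or disagreed:**
  - The final spur centre fit was thrown 17 mm off by the gripper blocking the view, so I disregarded it.
  - Its fit just after release differed from my holder estimate by about 4 mm. The recess edge measured in the same picture agreed with the tool to within 1 mm, so I took this as camera offset.
  - The bowl blank read about 13 mm from its first reading, with the gripper partly hiding it. I never brought the arm down near it.
  - The chuck key read unchanged, within about 1 mm.

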